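# Line up the olive paints by shade

### The arm

A 6-joint arm with a two-finger parallel gripper is mounted at the origin on the work surface. World frame = base frame: x ahead of the robot, y to its left, z up, the work surface at z = 0. Lengths are in m, angles in degrees, forces in N, time in s.
With the tool pointing down it reaches from about 0.4 to 0.825 m from the base axis. Payload 7 kg.
Tool frame: the origin (TCP) lies at the very end of the fingers, on their centre line; the grasp point (between the pads) lies hold_point_z behind it (hold_point_z is the distance from the TCP to the grasp point, in m); z points along the fingers, y is the line along which they close (so a half turn about z gives the same grasp; the last joint's range is limited). The gripper opens to 88 mm and grips with 3 to 60 N. Pads are 19 mm wide; open, the fingers measure 130 mm over their backs; the gripper's body (78 mm by 193 mm) begins 47 mm behind the grasp point.
Start: joints at [89.96, 20.546, 0.682, 0, -70.136, -16.507], TCP at [0.192, 0.647, 0.188] pointing down, gripper open.
Joint ranges: [-176.03, 176.03], [-82.01, 121.73], [-58.28, 71.71], [-173.87, 95.51], [-174.79, -0.11], [-173.66, 173.66]. Speed limits (degrees/s): [136.94, 136.94, 172.46, 180, 180, 180].

### API

Orientations are given as [roll, pitch, yaw] about the fixed x, y, z axes, in that order (R = Rz(yaw) Ry(pitch) Rx(roll)).
In Python, from plant import get_obs, snapshot, close_job, hold_point_z gives the robot as it stands.
- The arm moves only by the tool play_rows, never from a script. Its argument "commands" is a list that holds one entry, the list of rows, each a list of 7 numbers: the shift along the tool's x, y, z in cm, then the turn, a rotation vector about the tool's x, y, z in degrees, then the opening, from 0 (shut) to 1 (fully open). In form: [[[x, y, z, ax, ay, az, fingers], ...]]. A call has 1 to 20 rows; each row is the pose to reach, as a shift and turn from the pose commanded when the call began, along the tool's axes at that moment; what a row does not reach only later rows make up. A row lasts 1/12 s, in which the tool goes at most 41.7 mm and 7.16 degrees, less where a joint would pass 70% of its speed; a pose out of reach is approached as far as the arm can. A call with a gripper value outside its range is refused whole. The fingers move at their own pace and stop on an object; the grip force is fixed at half the most. Time passes only in rows, so rows that repeat a pose let the fingers close. It gives the time, the measured TCP pose, the force, the opening and the grip force at its end, in the units of the state.
- get_obs(): the state, without advancing time (a new reading comes with each control period).
- snapshot(name): name is "side" or "top" or "wrist"; returns a dict with "frame" (384x512x3 uint8, red, green, blue), "camera_matrix" (3x3 intrinsics, pixels), "dist" ([k1, k2, p1, p2, k3] as OpenCV has them; the pictures are not rectified), "origin" and "attitude" of the camera in the world. Camera axes: x right, y down, z forward; pixel columns grow to the right and rows downward; lengths in m; the calibration is good to about 2 mm. A picture is of the moment at which its call begins. There is no depth.
- close_job(): hands the job in; it is judged then, once.
The state is a dict: "clock": time; "joint_pos": joint angles; "qvel": joint speeds; "tau": joint torques, N m; "tool_pos": TCP position; "orientation": TCP orientation; "force": force on the tool from outside, world axes, zero at the start; "moment": the same for the moment, N m; "opening": finger opening in m; "gripper_force": force on a finger pad.
Only numpy, scipy, OpenCV 4.12 (cv2) and the standard library are available. Lean on these libraries where they do the work, as an engineer would, in place of code of your own. Each camera call takes 0.05 s, during which the arm holds its last target. There are 200 camera calls.

### The job

Stand the four loose olive-green dropper bottles upright on the free pads of the wooden strip, one centred on each pad, so that with the middle shade already there all five run in order of shade from the darkest next to the black disc to the lightest next to the white disc. Leave the middle bottle standing where it is, knock no bottle over, do not disturb the model tank or the rinse cup, and let go of everything.

Things in the scene. Friction and masses are not known exactly. Their poses are not given: they have to be found in the camera images.
- paint_darkest: Dropper paint bottle, the darkest of five olive-green shades (almost black green): straight round body 28 mm in diameter up to 54 mm high, narrower black cap 16 mm in diameter on top with a dab of its own paint, 74 mm high in all, 32 to 56 g. Stands loose and upright on the bench beyond the strip at the start. Origin: centre of its underside; z up its axis.
- paint_dark: Dropper paint bottle, the second darkest of five olive-green shades (dark olive): straight round body 28 mm in diameter up to 54 mm high, narrower black cap 16 mm in diameter on top with a dab of its own paint, 74 mm high in all, 32 to 56 g. Stands loose and upright on the bench beyond the strip at the start. Origin: centre of its underside; z up its axis.
- paint_mid: Dropper paint bottle, the middle one of five olive-green shades (medium olive): straight round body 28 mm in diameter up to 54 mm high, narrower black cap 16 mm in diameter on top with a dab of its own paint, 74 mm high in all, 32 to 56 g. Stands on the centre pad of the strip from the start; loose. Origin: centre of its underside; z up its axis.
- paint_light: Dropper paint bottle, the second lightest of five olive-green shades (light sage): straight round body 28 mm in diameter up to 54 mm high, narrower black cap 16 mm in diameter on top with a dab of its own paint, 74 mm high in all, 32 to 56 g. Stands loose and upright on the bench beyond the strip at the start. Origin: centre of its underside; z up its axis.
- paint_lightest: Dropper paint bottle, the lightest of five olive-green shades (very pale green): straight round body 28 mm in diameter up to 54 mm high, narrower black cap 16 mm in diameter on top with a dab of its own paint, 74 mm high in all, 32 to 56 g. Stands loose and upright on the bench beyond the strip at the start. Origin: centre of its underside; z up its axis.
- strip: Pale wooden display strip fixed to the bench, 52 mm (its x) by 345 mm (its y) and 8 mm thick, with a row of five flat round cork pads with dark rims (38 mm in diameter, flush with the top) along its y axis at y = -110, -55, 0, +55 and +110 mm. Origin: centre of its underside; pad tops are 8 mm above it. It lies roughly across in front of the robot.
- black_tag: Black round disc, 30 mm in diameter, 6 mm high, fixed on the strip 152 mm from the strip's centre along its y axis, beyond the last pad: it marks the dark end, which may be either end. Origin: centre of its underside. From it the pads' centres lie 42, 97, 152, 207 and 262 mm away.
- white_tag: White round disc, 30 mm in diameter, 6 mm high, fixed on the strip at the other end in the same way: it marks the light end. Origin: centre of its underside.
- tank: Half-painted scale-model tank, olive and brown, about 165 mm long (its x, gun towards -x), 80 mm wide, 70 mm high, loose, to the robot's right of the strip; a bystander. Origin: centre of its underside.
- rinse_cup: Empty white brush-rinsing cup, 72 mm in diameter at the rim, 65 mm high, loose, to the robot's left of the strip; a bystander. Origin: centre of its underside.

How it is judged:
By the outcome, as a careful person would: the job done as asked, in the order asked, and still so for the second after the job is handed in, with the robot touching nothing.
It also fails if it takes over 93 s, if anything falls off the work surface, if the arm or the gripper's body presses on something with over 40 N, if the wrist force passes 120 N, or if a joint passes its speed limit or range.

## Working session

There is one attempt and no reset: what is moved stays moved. The work goes in short steps, Python scripts to look and compute and a tool call to move; the robot and the scene stay as the last step left them, time stands still between calls to the robot, and variables do not carry over. Pictures are saved under pics/ and viewed, at most 14 in all, crops included, and the job is handed in when it is done.

Besides the shell and the picture viewer there is one more tool, called after "Call:" in YAML: its name, and indented under it one key for each argument. play_rows: Moves the arm, as the interface text tells. Its arguments: {"type":"object","properties":{"commands":{"type":"array","items":{"type":"array","items":{"type":"array","items":{"type":"number"}}}}},"required":["commands"]}

```bash
mkdir -p pics; ls; python3 - <<'E'
from plant import get_obs,snapshot,hold_point_z
import cv2,pickle
print(get_obs(),hold_point_z)
for n in("top","side"):
    s=snapshot(n);pickle.dump(s,open(n+".pkl","wb"));cv2.imwrite(f"pics/{n}0.png",s["frame"][:,:,::-1])
    print(n,s["camera_matrix"],s["dist"],s["origin"],s["attitude"])
E
```

```text
pics
{'clock': 0.0, 'joint_pos': array([ 8.99599434e+01,  2.05933563e+01,  6.33073605e-01, -2.04530234e-02,
       -7.01366124e+01, -1.65074539e+01]), 'qvel': array([ 0.03692434, -0.00346984,  0.11947331, -0.01033772, -0.11505978,
        0.01467298]), 'tau': array([ 1.37433013e-03, -5.82713664e+01,  2.93049073e+01,  6.99698567e+00,
        6.95427079e-03, -1.62337628e-04]), 'tool_pos': array([0.19211199, 0.64649116, 0.18659471]), 'orientation': array([ 1.79901635e+02, -9.10007529e-03, -1.65544684e+01]), 'force': array([ 0.77242074, -0.58698491,  0.26508667]), 'moment': array([ 0.0112985 ,  0.00311406, -0.01170615]), 'gripper_force': 0.0, 'opening': 0.08780534467173451} 0.0188
top [[445.93735566   0.         255.94184182]
 [  0.         445.93735566 184.23445444]
 [  0.           0.           1.        ]] [-0.03124272  0.          0.          0.          0.        ] [0.28084721 0.00431818 1.26057367] [-168.75487729   -1.31658174  -89.3386374 ]
side [[364.64990611   0.         255.55385391]
 [  0.         364.64990611 192.59299366]
 [  0.           0.           1.        ]] [-0.06343208  0.          0.          0.          0.        ] [ 0.01299841 -0.59424758  0.49383779] [-119.73601911   -1.52596168  -42.74111621]
```

View pics/top0.png

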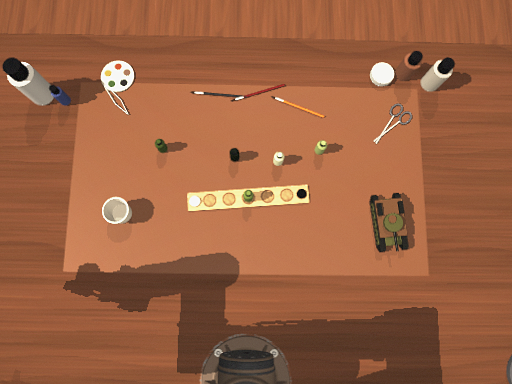

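View pics/side0.png

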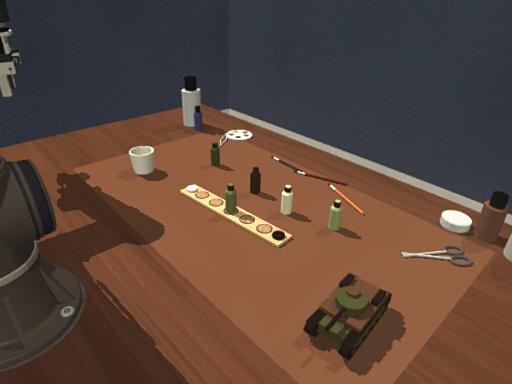

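```bash
cat > h.py <<'E'
import numpy as np,cv2
from scipy.spatial.transform import Rotation as R
def cam(s):
    return np.array(s["camera_matrix"]),np.array(s["dist"]),np.array(s["origin"]),R.from_euler("xyz",s["attitude"],degrees=True).as_matrix()
def ray(s,px,z):
    K,d,o,A=cam(s); p=cv2.undistortPoints(np.array(px,float).reshape(-1,1,2),K,d).reshape(-1,2)
    v=np.c_[p,np.ones(len(p))]@A.T
    return (o+v*((z-o[2])/v[:,2:]))[:,:2]
def proj(s,P):
    K,d,o,A=cam(s); q=(np.array(P,float).reshape(-1,3)-o)@A
    return cv2.projectPoints(q,np.zeros(3),np.zeros(3),K,d)[0].reshape(-1,2)
E
python3 - <<'E'
import pickle
from h import *
s=pickle.load(open("top.pkl","rb"));t=pickle.load(open("side.pkl","rb"))
print("strip",ray(s,[[194,201],[209.5,200],[229,199],[267,196],[286.5,195],[301.5,194]],.008).round(4))
print("bottles",ray(s,[[160,146],[234,155],[279,159],[321,147]],.04).round(4))
f=lambda im,b:cv2.resize(im[b[1]:b[3],b[0]:b[2],::-1],None,fx=4,fy=4,interpolation=cv2.INTER_CUBIC)
cv2.imwrite("pics/c1.png",f(s["frame"],(145,120,335,220)))
cv2.imwrite("pics/c2.png",f(t["frame"],(170,130,360,260)))
E
```

```text
strip [[ 0.479   0.1535]
 [ 0.4825  0.1097]
 [ 0.4862  0.0545]
 [ 0.4966 -0.0535]
 [ 0.5003 -0.1092]
 [ 0.5039 -0.1522]]
bottles [[ 0.6298  0.2519]
 [ 0.6071  0.042 ]
 [ 0.5977 -0.0853]
 [ 0.6351 -0.2052]]
```

View pics/c1.png

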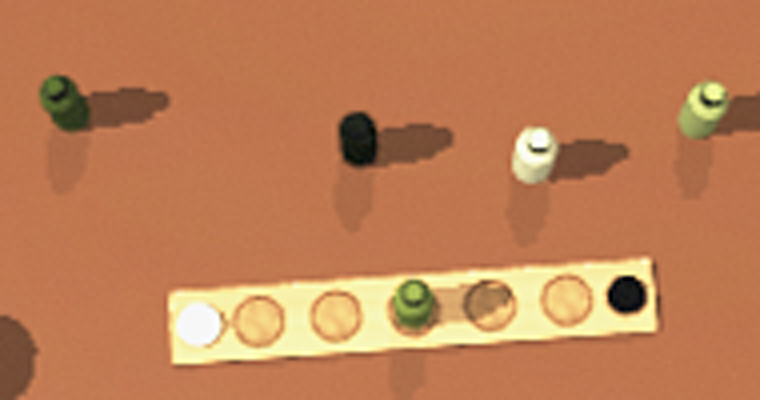

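View pics/c2.png

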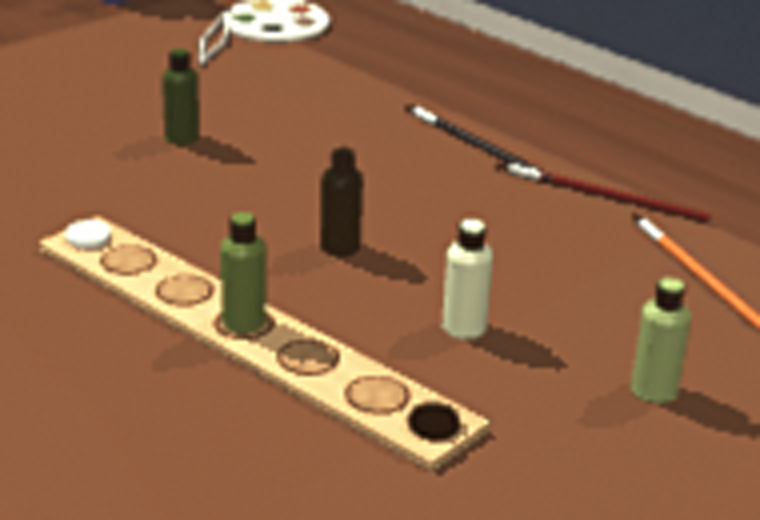

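```bash
python3 - <<'E'
import pickle
from h import *
s=pickle.load(open("top.pkl","rb"));t=pickle.load(open("side.pkl","rb"))
u=lambda p,b:(np.array(p,float)+.5)/4-.5+b
pads=ray(s,u([[199,325],[260,322],[337,317],[491,305],[567,300],[627,294]],[145,120]),.008)
y=np.array([152,110,55,-55,-110,-152])/1e3
A=np.c_[np.ones(6),y]; C=np.linalg.lstsq(A,pads,rcond=None)[0];print("top C,dir",C, (pads-A@C).round(4).tolist())
pads=ray(t,u([[128,259],[184,289],[308,356],[377,394]],[170,130]),.008)
A=A[1:5];C=np.linalg.lstsq(A,pads,rcond=None)[0];print("side C,dir",C)
print("top caps",ray(s,u([[61,88],[357,122],[540,139],[712,95],[414,290]],[145,120]),.074).round(4).tolist())
print("side caps",ray(t,u([[180,56],[344,153],[474,225],[672,285],[243,219]],[170,130]),.074).round(4).tolist())
E
```

```text
top C,dir [[ 4.92151166e-01  2.26730738e-04]
 [-8.89984601e-02  9.97873313e-01]] [[0.0007, 0.0006], [-0.0002, -0.0006], [-0.0007, -0.0002], [-0.0001, 0.0001], [-0.0005, 0.0007], [0.0008, -0.0004]]
side C,dir [[ 0.49365564 -0.00211076]
 [-0.08540692  0.9921007 ]]
top caps [[0.6326, 0.246], [0.6119, 0.0416], [0.602, -0.0845], [0.6358, -0.2041], [0.495, 0.0007]]
side caps [[0.6278, 0.2368], [0.6095, 0.0345], [0.6026, -0.0885], [0.6371, -0.2096], [0.5008, 0.0066]]
```

```bash
cat >> h.py <<'E'
def delta(cp,tp):
    """cp,tp: (x,y,z,yaw) tool-down commanded poses -> shift cm, turn deg"""
    Rc=R.from_euler("xyz",[180,0,cp[3]],degrees=True)
    d=Rc.inv().apply(np.array(tp[:3])-cp[:3])*100
    return d.round(2).tolist(),[0,0,round(cp[3]-tp[3],2)]
E
python3 -c "
from h import *
print(delta([.192,.647,.188,-16.55],[.56,.14,.28,-85]))"
```

```text
([49.72, 38.12, -9.2], [0, 0, 68.45])
```

Call:
play_rows:
  commands:
    - [[0,0,-9.2,0,0,0,1],[2,1.5,-9.2,0,0,4,1],[5,3.8,-9.2,0,0,8,1],[8.2,6.3,-9.2,0,0,13,1],[11.4,8.7,-9.2,0,0,18,1],[14.6,11.2,-9.2,0,0,23,1],[17.8,13.6,-9.2,0,0,28,1],[21,16.1,-9.2,0,0,33,1],[24.2,18.5,-9.2,0,0,38,1],[27.4,21,-9.2,0,0,43,1],[30.6,23.5,-9.2,0,0,48,1],[33.8,25.9,-9.2,0,0,53,1],[37,28.4,-9.2,0,0,58,1],[40.2,30.8,-9.2,0,0,63,1],[43.4,33.3,-9.2,0,0,68.45,1],[46.5,35.6,-9.2,0,0,68.45,1],[48.5,37.2,-9.2,0,0,68.45,1],[49.72,38.12,-9.2,0,0,68.45,1],[49.72,38.12,-9.2,0,0,68.45,1],[49.72,38.12,-9.2,0,0,68.45,1]]

```text
clock: 1.77
tool_pos: [0.5603, 0.1392, 0.2789]
orientation: [179.9, -0.0, -85.1]
force: [0.8, 0.1, -0.2]
opening: 0.0877
gripper_force: 0.0
```

```bash
python3 - <<'E'
from h import *
from plant import get_obs,snapshot
import pickle
o=get_obs();print(o["clock"],o["tool_pos"],o["orientation"],o["joint_pos"])
s=snapshot("wrist");pickle.dump(s,open("w1.pkl","wb"));cv2.imwrite("pics/w1.png",s["frame"][:,:,::-1]);print(s["camera_matrix"],s["origin"],s["attitude"],s["dist"])
E
```

```text
1.7667 [0.56033541 0.13918408 0.27890917] [ 1.79933411e+02 -1.89598977e-02 -8.51136162e+01] [ 3.33404507e+01  8.78212831e+00 -3.33903776e+00 -1.53966715e-02
 -7.79464131e+01 -2.84508538e+01]
[[287.46417781   0.         256.20206388]
 [  0.         287.46417781 193.27750237]
 [  0.           0.           1.        ]] [0.56641729 0.06481033 0.47584774] [ 1.63942892e+02 -1.37459323e-02 -1.75198852e+02] [0.02085207 0.         0.         0.         0.        ]
```

View pics/w1.png

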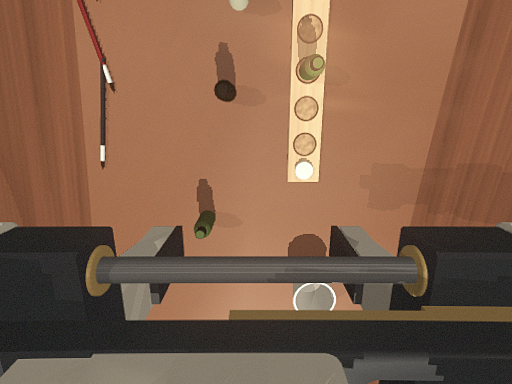

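```bash
python3 - <<'E'
import pickle
from h import *
s=pickle.load(open("w1.pkl","rb"))
p=ray(s,[[310,28],[306,108],[304.5,144],[304,171]],.008);y=np.array([-55,55,110,152])/1e3
print(p.round(4).tolist(),np.linalg.lstsq(np.c_[np.ones(4),y],p,rcond=None)[0].round(4).tolist())
print(ray(s,[[201.5,233],[226,91]],.074).round(4))
f=lambda im,b:cv2.resize(im[b[1]:b[3],b[0]:b[2],::-1],None,fx=4,fy=4,interpolation=cv2.INTER_CUBIC)
a=f(s["frame"],(190,60,340,110));b=f(s["frame"],(190,160,340,245));cv2.imwrite("pics/w1c.png",np.vstack([a,b]))
E
```

```text
[[0.4984, -0.055], [0.4893, 0.0548], [0.4844, 0.1101], [0.4794, 0.1541]] [[0.4938, 0.0], [-0.0903, 1.0077]]
[[0.6339 0.2493]
 [0.608  0.0438]]
```

View pics/w1c.png

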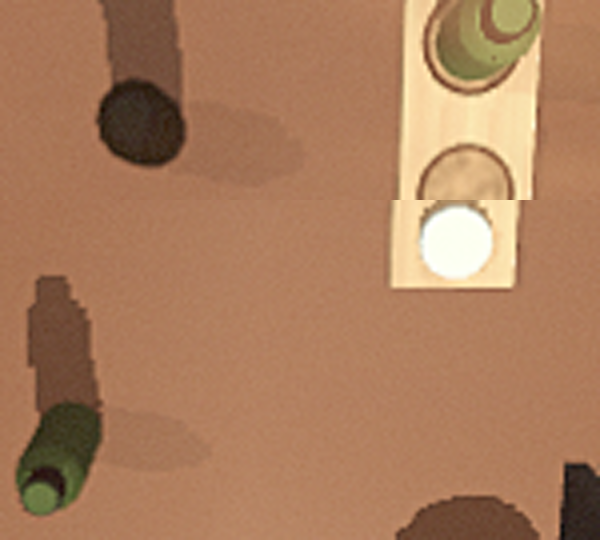

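```bash
python3 - <<'E'
import pickle
from h import *
s=pickle.load(open("w1.pkl","rb"))
print(ray(s,[[225.3,90.4]],.054),ray(s,[[225.3,90.4]],.03),ray(s,[[200.1,233.9]],.074))
# dark base ellipse: far-end of body at crop (70,420)
print(ray(s,[[207.3,(415-200)/4+160]],.0))
E
```

```text
[[0.61104597 0.04206171]] [[0.61358501 0.04076748]] [[0.6359432  0.25095234]]
[[0.63733821 0.24577127]]
```

```bash
cat > plan.py <<'E'
import sys,json
from h import *
c=json.loads(sys.argv[1]); 
for w in json.loads(sys.argv[2]): print(w,delta(c,w))
E
python3 plan.py "[0.56,0.14,0.28,-85]" "[[0.611,0.0415,0.14,-85],[0.611,0.0415,0.021,-85],[0.611,0.0415,0.15,-85]]"
```

```text
[0.611, 0.0415, 0.14, -85] ([10.26, -4.22, 14.0], [0, 0, 0])
[0.611, 0.0415, 0.021, -85] ([10.26, -4.22, 25.9], [0, 0, 0])
[0.611, 0.0415, 0.15, -85] ([10.26, -4.22, 13.0], [0, 0, 0])
```

Call:
play_rows:
  commands:
    - [[2,-0.8,3,0,0,0,0.6],[5,-2,6,0,0,0,0.6],[8,-3.3,9,0,0,0,0.6],[10.26,-4.22,12,0,0,0,0.6],[10.26,-4.22,14,0,0,0,0.6],[10.26,-4.22,16,0,0,0,0.6],[10.26,-4.22,18,0,0,0,0.6],[10.26,-4.22,20,0,0,0,0.6],[10.26,-4.22,22,0,0,0,0.6],[10.26,-4.22,24,0,0,0,0.6],[10.26,-4.22,25.2,0,0,0,0.6],[10.26,-4.22,25.9,0,0,0,0.6],[10.26,-4.22,25.9,0,0,0,0.6],[10.26,-4.22,25.9,0,0,0,0.6]]

```text
clock: 2.98
tool_pos: [0.6114, 0.0422, 0.0209]
orientation: [-180.0, -0.0, -84.9]
force: [0.9, -0.6, 0.7]
opening: 0.0527
gripper_force: 0.0
```

```bash
python3 - <<'E'
from h import *
from plant import get_obs,snapshot
import pickle
o=get_obs();print(o["clock"],o["tool_pos"],o["orientation"],o["opening"])
f=lambda im,b,k:cv2.resize(im[b[1]:b[3],b[0]:b[2],::-1],None,fx=k,fy=k,interpolation=cv2.INTER_CUBIC)
s=snapshot("wrist");pickle.dump(s,open("w2.pkl","wb"));t=snapshot("side");pickle.dump(t,open("s2.pkl","wb"))
cv2.imwrite("pics/w2.png",np.hstack([cv2.resize(s["frame"][:,:,::-1],(400,300)),f(t["frame"],(190,90,323,190),3)]))
E
```

```text
2.9833 [0.61137568 0.04222979 0.02092647] [-1.79993080e+02 -1.02937832e-02 -8.49259311e+01] 0.05271000246969896
```

View pics/w2.png

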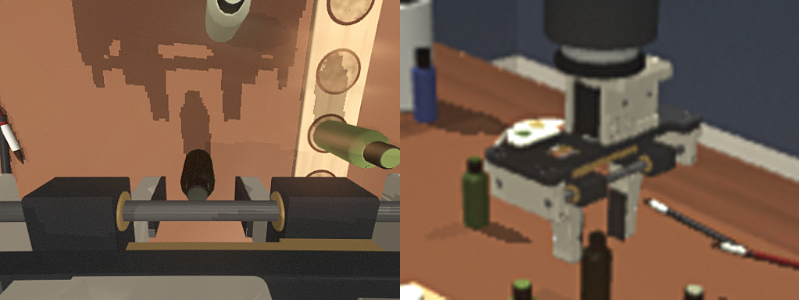

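```bash
python3 - <<'E'
from h import *
import pickle
s=pickle.load(open("w2.pkl","rb"));t=pickle.load(open("s2.pkl","rb"))
P=lambda x,y:[[x,y,0],[x,y,.054],[x,y,.074]]
for p in [(.611,.042),(.611,.036),(.611,.030)]: print(p,"w",proj(s,P(*p)).round(1).tolist(),"s",proj(t,P(*p)).round(1).tolist())
print("tips s",proj(t,[[.611-.0264-.01,.042,.021],[.611+.0264+.01,.042,.021]]).round(1), "w",proj(s,[[.611-.0264,.042,.021],[.611+.0264,.042,.021]]).round(1))
f=lambda im,b,k:cv2.resize(im[b[1]:b[3],b[0]:b[2],::-1],None,fx=k,fy=k,interpolation=cv2.INTER_CUBIC)
cv2.imwrite("pics/w2c.png",np.hstack([f(s["frame"],(200,180,300,310),4),f(t["frame"],(225,130,305,260),4)[:,:]])) 
E
```

```text
(0.611, 0.042) w [[256.4, 207.3], [256.4, 235.6], [256.4, 250.7]] s [[253.5, 191.0], [253.9, 173.5], [254.1, 166.8]]
(0.611, 0.036) w [[257.1, 200.2], [257.3, 226.6], [257.4, 240.8]] s [[254.9, 191.9], [255.5, 174.3], [255.7, 167.5]]
(0.611, 0.03) w [[257.8, 193.0], [258.1, 217.4], [258.3, 230.7]] s [[256.4, 192.7], [257.0, 175.1], [257.2, 168.3]]
tips s [[243.6 188.5]
 [263.3 180.3]] w [[292.4 219.6]
 [220.3 213.7]]
```

View pics/w2c.png

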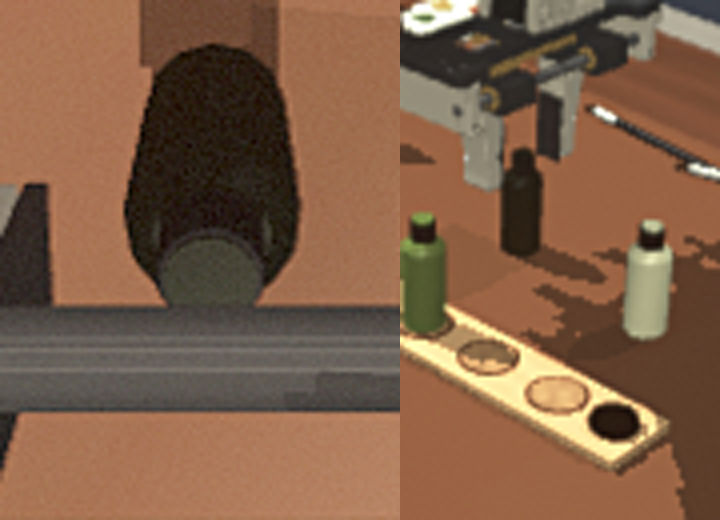

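```bash
python3 - <<'E'
from h import *
import pickle
s=pickle.load(open("w2.pkl","rb"));t=pickle.load(open("s2.pkl","rb"))
print(s["origin"],s["attitude"])
for z in (.02,.03,.04,.05,.06,.07):
    p=ray(s,[[211.8,225.6]],z)[0];print(z,p.round(4),proj(t,[*p,z]).round(1))
f=lambda im,b,k:cv2.resize(im[b[1]:b[3],b[0]:b[2],::-1],None,fx=k,fy=k,interpolation=cv2.INTER_CUBIC)
cv2.imwrite("pics/s2c.png",np.hstack([f(t["frame"],(225,125,295,205),7)])) 
E
```

```text
[ 0.61744134 -0.03215294  0.21785941] [ 1.63933883e+02  5.85173279e-02 -1.75009291e+02]
0.02 [0.6432 0.0523] [[259.7 179.8]]
0.03 [0.6419 0.048 ] [[260.5 177.3]]
0.04 [0.6406 0.0438] [[261.3 174.7]]
0.05 [0.6393 0.0395] [[262.2 172.1]]
0.06 [0.638  0.0352] [[263.1 169.5]]
0.07 [0.6367 0.0309] [[263.9 166.8]]
```

View pics/s2c.png

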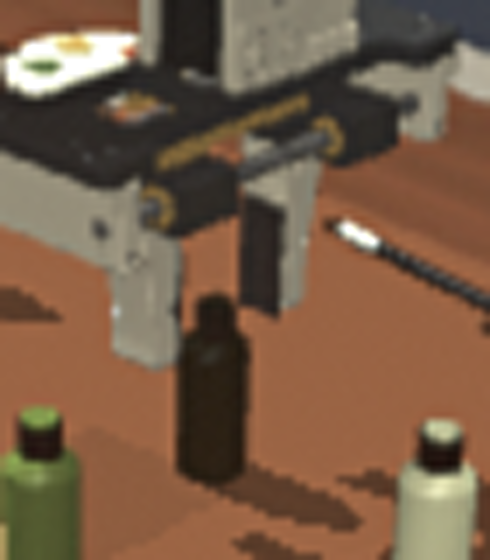

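```bash
python3 - <<'E'
from h import *
import pickle
t=pickle.load(open("side.pkl","rb"));s=pickle.load(open("w1.pkl","rb"))
for z in (.188,.227): print(proj(t,[.192,.647,z]))
y=ray(s,[[182,226],[330,226]],.28);print(y, ray(s,[[182,226],[330,226]],.32))
E
```

```text
[[ 12.02125737 103.36198094]]
[[ 8.37441667 90.23753518]]
[[0.61366828 0.15034524]
 [0.50575249 0.14129233]] [[0.60401772 0.13287557]
 [0.51814269 0.12567162]]
```

Call:
play_rows:
  commands:
    - [[0,-0.2,0,0,0,0,0.5],[0,-0.2,0,0,0,0,0.4],[0,-0.2,0,0,0,0,0.35],[0,-0.2,0,0,0,0,0.35],[0,-0.2,0,0,0,0,0.35]]

```text
clock: 3.5
tool_pos: [0.6133, 0.0416, 0.0208]
orientation: [-180.0, 0.0, -85.0]
force: [-0.7, 0.8, -0.2]
opening: 0.0319
gripper_force: 0.0
```

Call:
play_rows:
  commands:
    - [[0,0,0,0,0,0,0.28],[0,0,0,0,0,0,0.25],[0,0,0,0,0,0,0.25]]

```text
clock: 3.75
tool_pos: [0.6133, 0.0416, 0.0206]
orientation: [180.0, -0.0, -85.0]
force: [-0.7, -0.2, 0.1]
opening: 0.0226
gripper_force: 0.0
```

Call:
play_rows:
  commands:
    - [[0,0,0,0,0,0,0.55],[0,0,0,0,0,0,0.55],[0,0,0,0,0,0,0.55],[0,0,0,0,0,0,0.55],[0,0,0,0,0,0,0.55],[0,0,1,0,0,0,0.55],[0,0,2,0,0,0,0.55],[0,0,2.6,0,0,0,0.55],[0,0,3,0,0,0,0.55],[0,0,3,0,0,0,0.55]]

```text
clock: 4.58
tool_pos: [0.6122, 0.0413, -0.0112]
orientation: [179.8, -0.0, -85.0]
force: [0.3, -1.0, 0.1]
opening: 0.048
gripper_force: 0.0
```

```bash
python3 - <<'E'
from h import *
from plant import get_obs,snapshot
import pickle
o=get_obs();print(o["clock"],o["tool_pos"],o["opening"],o["force"])
f=lambda im,b,k:cv2.resize(im[b[1]:b[3],b[0]:b[2],::-1],None,fx=k,fy=k,interpolation=cv2.INTER_CUBIC)
s=snapshot("wrist");pickle.dump(s,open("w3.pkl","wb"));t=snapshot("side");pickle.dump(t,open("s3.pkl","wb"))
cv2.imwrite("pics/w3.png",np.hstack([f(s["frame"],(190,180,320,310),3),f(t["frame"],(225,130,295,195),6)]))
E
```

```text
4.5833 [ 0.61219293  0.04128749 -0.01116867] 0.04799923645958843 [ 0.28771045 -1.00675647  0.12292379]
```

View pics/w3.png

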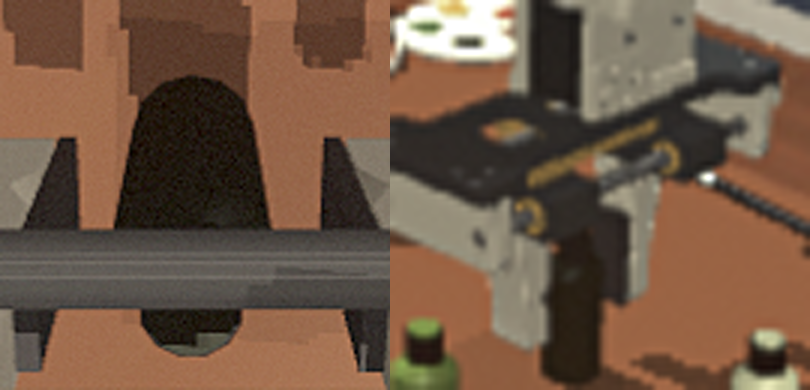

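Call:
play_rows:
  commands:
    - [[0,0,0,0,0,0,0.4],[0,0,0,0,0,0,0.3],[0,0,0,0,0,0,0.2],[0,0,0,0,0,0,0.2],[0,0,0,0,0,0,0.2],[0,0,0,0,0,0,0.2]]

```text
clock: 5.18
tool_pos: [0.6135, 0.0417, -0.0091]
orientation: [-180.0, 0.0, -85.0]
force: [1.0, 0.0, 2.6]
opening: 0.0272
gripper_force: 30.0
```

```bash
python3 plan.py "[0.613,0.0415,-0.009,-85]" "[[0.613,0.0415,0.101,-85],[0.503,-0.110,0.101,-85],[0.503,-0.110,0.02,-85]]"
```

```text
[0.613, 0.0415, 0.101, -85] ([0.0, 0.0, -11.0], [0, 0, 0])
[0.503, -0.11, 0.101, -85] ([14.13, 12.28, -11.0], [0, 0, 0])
[0.503, -0.11, 0.02, -85] ([14.13, 12.28, -2.9], [0, 0, 0])
```

Call:
play_rows:
  commands:
    - [[0,0,-1,0,0,0,0.2],[0,0,-3,0,0,0,0.2],[0,0,-5.5,0,0,0,0.2],[0,0,-8,0,0,0,0.2],[0,0,-10,0,0,0,0.2],[0.6,0.5,-11,0,0,0,0.2],[2,1.7,-11,0,0,0,0.2],[4,3.5,-11,0,0,0,0.2],[6,5.2,-11,0,0,0,0.2],[8,7,-11,0,0,0,0.2],[10,8.7,-11,0,0,0,0.2],[12,10.4,-11,0,0,0,0.2],[13.5,11.7,-11,0,0,0,0.2],[14.13,12.28,-10,0,0,0,0.2],[14.13,12.28,-8,0,0,0,0.2],[14.13,12.28,-6,0,0,0,0.2],[14.13,12.28,-4,0,0,0,0.2],[14.13,12.28,-2.9,0,0,0,0.2],[14.13,12.28,-2.9,0,0,0,0.2],[14.13,12.28,-2.9,0,0,0,0.2]]

```text
clock: 6.85
tool_pos: [0.5023, -0.1102, 0.0193]
orientation: [179.9, -0.0, -85.0]
force: [0.6, 0.2, -0.0]
opening: 0.0272
gripper_force: 30.0
```

```bash
cat > look.py <<'E'
import sys,json
from h import *
from plant import get_obs,snapshot
import pickle
# look.py name then cam,x0,y0,x1,y1,k ...
o=get_obs();print(round(o["clock"],2),o["tool_pos"].round(4),round(o["opening"],4),o["gripper_force"])
ims=[]
for a in sys.argv[2:]:
    c,*b=a.split(",");x0,y0,x1,y1,k=map(int,b)
    s=snapshot(c);pickle.dump(s,open(f"{sys.argv[1]}_{c}.pkl","wb"))
    ims.append(cv2.resize(s["frame"][y0:y1,x0:x1,::-1],None,fx=k,fy=k,interpolation=cv2.INTER_CUBIC))
h=max(i.shape[0] for i in ims)
cv2.imwrite(f"pics/{sys.argv[1]}.png",np.hstack([cv2.copyMakeBorder(i,0,h-i.shape[0],0,0,cv2.BORDER_CONSTANT) for i in ims]))
E
python3 look.py p1 side,225,180,315,260,5 wrist,190,150,320,310,2
```

```text
6.85 [ 0.5023 -0.1102  0.0193] 0.0272 29.992897510528564
```

View pics/p1.png

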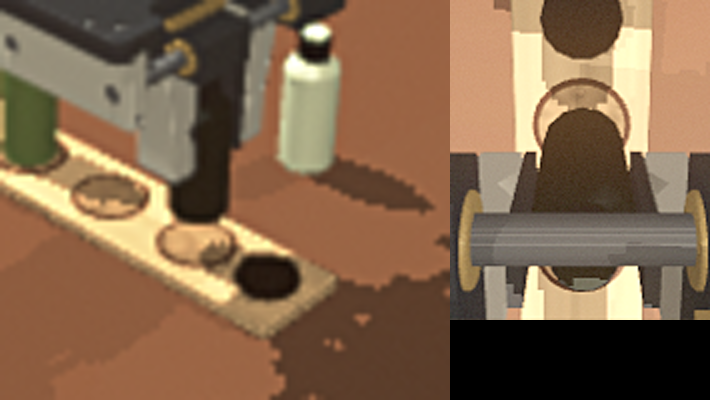

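```bash
python3 - <<'E'
from h import *
import pickle
s=pickle.load(open("p1_wrist.pkl","rb"));t=pickle.load(open("p1_side.pkl","rb"))
print("pad far edge",ray(s,[[256.5,189]],.008),"pad sides",ray(s,[[232,210],[281,210]],.008),"strip edges",ray(s,[[221.5,165],[290,165]],.008))
print("base far edge",ray(s,[[257,204]],.0285),"sides",ray(s,[[237.5,216],[279,216]],.0285))
print("side pad",ray(t,[[225+196/5-.4,180+244/5-.4]],.008),"base",ray(t,[[225+199/5-.4,180+211/5-.4]],.0285))
im=s["frame"]; 
print(im[165,205:300:1].sum(1).tolist()); print(im[180:215,256].tolist())
E
```

```text
pad far edge [[ 0.50430656 -0.12783267]] pad sides [[ 0.52163895 -0.10953511]
 [ 0.48409356 -0.11278179]] strip edges [[ 0.53152016 -0.14383268]
 [ 0.48134629 -0.14816466]]
base far edge [[ 0.50352364 -0.12273787]] sides [[ 0.51631991 -0.11278996]
 [ 0.4874658  -0.11528628]]
side pad [[ 0.5019383  -0.11213426]] base [[ 0.50015926 -0.1148177 ]]
[475, 484, 477, 481, 489, 485, 477, 475, 474, 477, 476, 486, 478, 488, 476, 478, 515, 574, 581, 551, 493, 488, 492, 497, 498, 502, 511, 502, 494, 510, 499, 329, 155, 186, 195, 178, 185, 187, 181, 197, 181, 192, 203, 198, 180, 195, 174, 179, 199, 197, 183, 170, 195, 183, 201, 196, 186, 188, 190, 188, 175, 194, 185, 199, 180, 181, 194, 188, 158, 276, 591, 713, 692, 688, 689, 697, 706, 723, 721, 719, 716, 709, 712, 718, 709, 647, 410, 457, 457, 456, 455, 460, 464, 485, 486]
[[233, 199, 152], [217, 184, 137], [195, 162, 119], [199, 166, 123], [199, 164, 120], [197, 163, 119], [200, 167, 123], [203, 171, 126], [199, 165, 122], [122, 83, 53], [112, 75, 52], [109, 77, 51], [146, 109, 75], [187, 151, 106], [181, 145, 104], [189, 152, 110], [183, 146, 105], [164, 127, 90], [160, 125, 88], [176, 139, 100], [176, 138, 98], [181, 145, 105], [177, 141, 100], [154, 120, 83], [79, 51, 29], [90, 65, 37], [91, 65, 40], [95, 68, 44], [92, 69, 40], [86, 56, 28], [92, 67, 42], [94, 69, 44], [90, 63, 42], [92, 66, 42], [87, 60, 36]]
```

```bash
python3 plan.py "[0.503,-0.110,0.02,-85]" "[[0.503,-0.110,-0.0005,-85],[0.503,-0.11,0.11,-85],[0.603,0.045,0.11,-85]]"
```

```text
[0.503, -0.11, -0.0005, -85] ([0.0, -0.0, 2.05], [0, 0, 0])
[0.503, -0.11, 0.11, -85] ([0.0, 0.0, -9.0], [0, 0, 0])
[0.603, 0.045, 0.11, -85] ([-14.57, -11.31, -9.0], [0, 0, 0])
```

Call:
play_rows:
  commands:
    - [[0,0,1,0,0,0,0.2],[0,0,1.6,0,0,0,0.2],[0,0,2.05,0,0,0,0.2],[0,0,2.05,0,0,0,0.2],[0,0,2.05,0,0,0,0.2],[0,0,2.05,0,0,0,0.33],[0,0,2.05,0,0,0,0.4],[0,0,2.05,0,0,0,0.5],[0,0,2.05,0,0,0,0.5],[0,0,1.5,0,0,0,0.5],[0,0,0,0,0,0,0.5],[0,0,-2,0,0,0,0.5],[0,0,-4.5,0,0,0,0.5],[0,0,-7,0,0,0,0.5],[0,0,-9,0,0,0,0.5],[0,0,-9,0,0,0,0.5]]

```text
clock: 8.28
tool_pos: [0.5061, -0.1099, 0.1145]
orientation: [-179.6, -0.0, -84.9]
force: [1.1, 0.0, 0.3]
opening: 0.0439
gripper_force: 0.0
```

Call:
play_rows:
  commands:
    - [[-2,-1.55,0,0,0,0,0.5],[-5,-3.9,0,0,0,0,0.5],[-8,-6.2,0,0,0,0,0.5],[-11,-8.5,0,0,0,0,0.5],[-13.5,-10.5,0,0,0,0,0.55],[-14.57,-11.31,0,0,0,0,0.55],[-14.57,-11.31,0,0,0,0,0.55],[-14.57,-11.31,0,0,0,0,0.55]]

```text
clock: 8.95
tool_pos: [0.6029, 0.0456, 0.109]
orientation: [179.9, -0.0, -84.9]
force: [-1.1, 0.5, -0.5]
opening: 0.0483
gripper_force: 0.0
```

```bash
cat > fit.py <<'E'
import sys
from h import *
from scipy.optimize import minimize
a=np.linspace(0,2*np.pi,40)
ring=lambda x,y,r,z:np.c_[x+r*np.cos(a),y+r*np.sin(a),0*a+z]
def sil(s,x,y,b=0.,S=8):
    m=np.zeros((384,512),np.uint8)
    for r,z0,z1 in((.014,0,.054),(.008,.05,.074)):
        q=proj(s,np.vstack([ring(x,y,r,b+z0),ring(x,y,r,b+z1)])).astype(np.float32)
        cv2.fillConvexPoly(m,np.round(cv2.convexHull(q)*256).astype(np.int32),1,shift=8)
    return m>0
def fit(s,mask,x,y,b=0.):
    near=cv2.dilate(sil(s,x,y,b).astype(np.uint8),np.ones((25,25)))>0
    mask=mask&near
    c=lambda p:-((sil(s,*p,b)&mask).sum()/(sil(s,*p,b)|mask).sum())
    g=min(((c((x+i*.002,y+j*.002)),x+i*.002,y+j*.002) for i in range(-6,7) for j in range(-6,7)))
    r=minimize(c,g[1:],method="Nelder-Mead",options=dict(initial_simplex=[g[1:],(g[1]+.0015,g[2]),(g[1],g[2]+.0015)]))
    return r.x.round(4),round(-r.fun,3)
E
python3 look.py p2 wrist,0,0,512,384,1 top,145,120,335,220,4
python3 - <<'E'
from fit import *
import pickle
s=pickle.load(open("p2_wrist.pkl","rb"))
for x,y in((.603,-.086),(.636,-.206)): 
    q=proj(s,[[x,y,.0],[x,y,.03],[x,y,.054],[x,y,.074]]).round().astype(int);print(q.tolist(),[s["frame"][v,u].tolist() for u,v in q if 0<=v<384 and 0<=u<512])
q=q=proj(s,[.603,-.086,.03])[0].astype(int);print(s["frame"][q[1],q[0]-50:q[0]+50:4].tolist())
E
```

```text
8.95 [0.6029 0.0456 0.109 ] 0.0483 0.0
[[268, 49], [269, 42], [270, 35], [272, 28]] [[163, 149, 118], [113, 87, 67], [198, 190, 158], [197, 189, 157]]
[[242, -115], [241, -147], [239, -179], [237, -213]] []
[[159, 110, 79], [172, 119, 84], [172, 118, 84], [176, 126, 95], [175, 126, 95], [174, 125, 92], [175, 125, 94], [173, 121, 90], [172, 130, 97], [165, 152, 120], [218, 214, 180], [117, 92, 70], [105, 80, 59], [114, 92, 72], [114, 85, 63], [190, 182, 149], [176, 165, 132], [154, 110, 82], [167, 122, 92], [167, 119, 88], [166, 117, 85], [170, 121, 89], [179, 127, 95], [181, 128, 96], [182, 130, 95]]
```

View pics/p2.png

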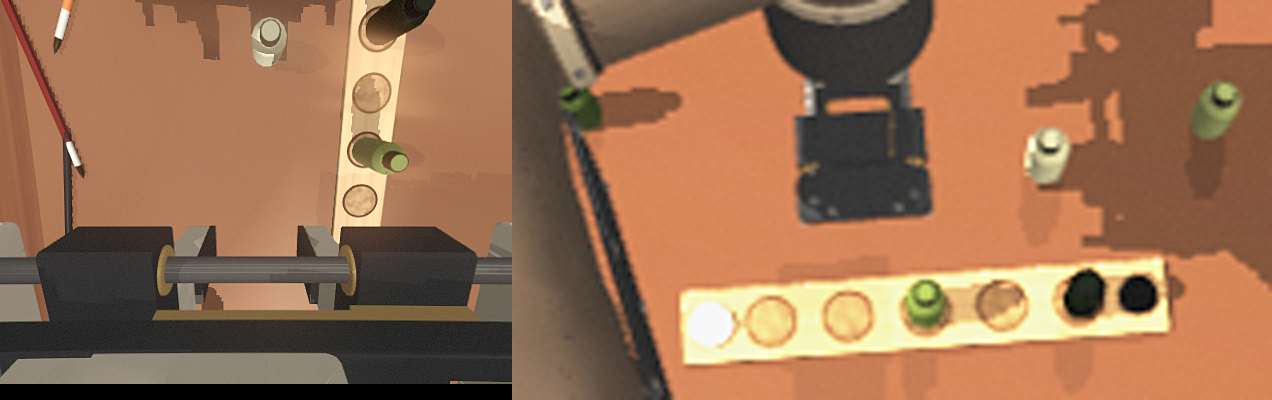

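```bash
python3 - <<'E'
from fit import *
import pickle
s=pickle.load(open("p2_wrist.pkl","rb"))
im=s["frame"].astype(float);r,g,b=im[...,0],im[...,1],im[...,2]
m=((b/r>.66)&(r>90)).astype(np.uint8);m=cv2.morphologyEx(m,cv2.MORPH_CLOSE,np.ones((13,13)))>0
print("lightest",fit(s,m,.603,-.086))
# mid & darkest checks on same picture
mm=(g/r>.98); mm=cv2.morphologyEx(mm.astype(np.uint8),cv2.MORPH_CLOSE,np.ones((9,9)))>0
print("mid",fit(s,mm,.493,0,.008))
md=(im.sum(2)<170);print("darkest",fit(s,md,.503,-.110,.008))
p=ray(s,[[379,28],[371,92.5],[360,200.5]],.008);print(p.round(4).tolist())
t=pickle.load(open("p2_top.pkl","rb"));im=t["frame"].astype(float);r,g,b=im[...,0],im[...,1],im[...,2]
for n,(x,y,bb),m in(("lightest",(.603,-.086,0),(b/r>.66)),("light",(.636,-.206,0),g/r>.95),("mid",(.493,0,.008),(g/r>.98)),("darkest",(.503,-.11,.008),im.sum(2)<150)):
    m=cv2.morphologyEx(m.astype(np.uint8),cv2.MORPH_CLOSE,np.ones((5,5)))>0;print("top",n,fit(t,m,x,y,bb))
t=pickle.load(open("top.pkl","rb"));im=t["frame"].astype(float);r,g,b=im[...,0],im[...,1],im[...,2]
for n,(x,y,bb),m in(("dark",(.634,.248,0),(g/r>.98)),("darkest",(.613,.0415,0),im.sum(2)<150)): print("top0",n,fit(t,m,x,y,bb))
E
```

```text
lightest (array([ 0.6041, -0.0844]), np.float64(0.94))
mid (array([0.4953, 0.0005]), np.float64(0.498))
darkest (array([ 0.4971, -0.1161]), np.float64(0.764))
[[0.5031, -0.1103], [0.4991, -0.0548], [0.4889, 0.0551]]
top lightest (array([ 0.6027, -0.0833]), np.float64(0.813))
top light (array([ 0.6378, -0.2039]), np.float64(0.76))
top mid (array([0.481, 0.008]), np.float64(0.313))
top darkest (array([ 0.5012, -0.1135]), np.float64(0.478))
top0 dark (array([0.636, 0.252]), np.float64(0.697))
top0 darkest (array([0.6103, 0.0411]), np.float64(0.698))<stdin>:5: RuntimeWarning: divide by zero encountered in divide
<stdin>:8: RuntimeWarning: divide by zero encountered in divide
<stdin>:13: RuntimeWarning: divide by zero encountered in divide
<stdin>:13: RuntimeWarning: invalid value encountered in divide
<stdin>:16: RuntimeWarning: divide by zero encountered in divide
<stdin>:16: RuntimeWarning: invalid value encountered in divide
```

```bash
python3 plan.py "[0.603,0.045,0.11,-85]" "[[0.604,-0.0845,0.07,-85],[0.604,-0.0845,-0.009,-85]]";python3 plan.py "[0.604,-0.0845,-0.009,-85]" "[[0.604,-0.0845,0.101,-85],[0.4845,0.110,0.101,-85],[0.4845,0.110,0.02,-85]]"
```

```text
[0.604, -0.0845, 0.07, -85] ([12.91, 1.03, 4.0], [0, 0, 0])
[0.604, -0.0845, -0.009, -85] ([12.91, 1.03, 11.9], [0, 0, 0])
[0.604, -0.0845, 0.101, -85] ([0.0, 0.0, -11.0], [0, 0, 0])
[0.4845, 0.11, 0.101, -85] ([-20.42, 10.21, -11.0], [0, 0, 0])
[0.4845, 0.11, 0.02, -85] ([-20.42, 10.21, -2.9], [0, 0, 0])
```

Call:
play_rows:
  commands:
    - [[2.5,0.2,0,0,0,0,0.55],[5.5,0.45,1,0,0,0,0.55],[8.5,0.7,2,0,0,0,0.55],[11.5,0.9,3,0,0,0,0.55],[12.9,1.03,3,0,0,0,0.55],[12.9,1.03,3.5,0,0,0,0.55],[12.9,1.03,5.5,0,0,0,0.55],[12.9,1.03,7.5,0,0,0,0.55],[12.9,1.03,9.5,0,0,0,0.55],[12.9,1.03,11,0,0,0,0.55],[12.9,1.03,11.9,0,0,0,0.55],[12.9,1.03,11.9,0,0,0,0.55],[12.9,1.03,11.9,0,0,0,0.45],[12.9,1.03,11.9,0,0,0,0.35],[12.9,1.03,11.9,0,0,0,0.25],[12.9,1.03,11.9,0,0,0,0.2],[12.9,1.03,11.9,0,0,0,0.2],[12.9,1.03,11.9,0,0,0,0.2]]

```text
clock: 10.55
tool_pos: [0.605, -0.0842, -0.0084]
orientation: [-179.9, -0.0, -85.0]
force: [-0.0, 0.9, 5.9]
opening: 0.0273
gripper_force: 30.0
```

Call:
play_rows:
  commands:
    - [[0,0,-1,0,0,0,0.2],[0,0,-3,0,0,0,0.2],[0,0,-5.5,0,0,0,0.2],[0,0,-8,0,0,0,0.2],[0,0,-10,0,0,0,0.2],[-1,0.5,-11,0,0,0,0.2],[-3,1.5,-11,0,0,0,0.2],[-6,3,-11,0,0,0,0.2],[-9,4.5,-11,0,0,0,0.2],[-12,6,-11,0,0,0,0.2],[-15,7.5,-11,0,0,0,0.2],[-18,9,-11,0,0,0,0.2],[-19.8,9.9,-11,0,0,0,0.2],[-20.4,10.2,-10,0,0,0,0.2],[-20.4,10.2,-8,0,0,0,0.2],[-20.4,10.2,-6,0,0,0,0.2],[-20.4,10.2,-4,0,0,0,0.2],[-20.4,10.2,-2.9,0,0,0,0.2],[-20.4,10.2,-2.9,0,0,0,0.2],[-20.4,10.2,-2.9,0,0,0,0.2]]

```text
clock: 12.22
tool_pos: [0.484, 0.1099, 0.0193]
orientation: [179.9, -0.1, -85.0]
force: [0.2, 0.5, 0.4]
opening: 0.0272
gripper_force: 30.0
```

```bash
python3 look.py p3 wrist,0,0,512,384,1 side,0,0,512,384,1
python3 - <<'E'
from fit import *
import pickle
s=pickle.load(open("p3_wrist.pkl","rb"));im=s["frame"].astype(int)
# column along image at bottle base/pad far edge
print(proj(s,[[.4845,.11,.0285],[.4845,.11,.008],[.486,.0911,.008],[.4857,.096,.0285]]).round(1).tolist())
u=int(proj(s,[.486,.0911,.008])[0][0])
print([(v,*im[v,u]) for v in range(180,212)])
for v in (170,205,208): print(v,[(q,*im[v,q]) for q in range(215,300,2)])
E
```

```text
12.22 [0.484  0.1099 0.0193] 0.0272 29.987557232379913
[[255.2, 221.6], [255.3, 211.7], [255.4, 187.8], [255.2, 202.4]]
[(180, np.int64(214), np.int64(180), np.int64(133)), (181, np.int64(213), np.int64(179), np.int64(133)), (182, np.int64(207), np.int64(172), np.int64(127)), (183, np.int64(203), np.int64(170), np.int64(125)), (184, np.int64(194), np.int64(160), np.int64(117)), (185, np.int64(196), np.int64(162), np.int64(119)), (186, np.int64(197), np.int64(164), np.int64(119)), (187, np.int64(193), np.int64(160), np.int64(116)), (188, np.int64(149), np.int64(116), np.int64(82)), (189, np.int64(93), np.int64(65), np.int64(38)), (190, np.int64(99), np.int64(67), np.int64(42)), (191, np.int64(123), np.int64(88), np.int64(60)), (192, np.int64(175), np.int64(139), np.int64(97)), (193, np.int64(171), np.int64(136), np.int64(96)), (194, np.int64(162), np.int64(127), np.int64(91)), (195, np.int64(155), np.int64(122), np.int64(82)), (196, np.int64(150), np.int64(116), np.int64(80)), (197, np.int64(149), np.int64(116), np.int64(84)), (198, np.int64(150), np.int64(114), np.int64(79)), (199, n
[... 6674 characters left out ...]
int64(163), np.int64(115)), (275, np.int64(219), np.int64(179), np.int64(131)), (277, np.int64(137), np.int64(90), np.int64(66)), (279, np.int64(215), np.int64(177), np.int64(129)), (281, np.int64(255), np.int64(243), np.int64(191)), (283, np.int64(255), np.int64(239), np.int64(188)), (285, np.int64(255), np.int64(228), np.int64(180)), (287, np.int64(255), np.int64(237), np.int64(186)), (289, np.int64(173), np.int64(123), np.int64(91)), (291, np.int64(189), np.int64(139), np.int64(106)), (293, np.int64(190), np.int64(140), np.int64(107)), (295, np.int64(190), np.int64(139), np.int64(105)), (297, np.int64(190), np.int64(138), np.int64(105)), (299, np.int64(188), np.int64(136), np.int64(101))]
```

Call:
play_rows:
  commands:
    - [[0,-0.1,1,0,0,0,0.2],[0,-0.1,1.6,0,0,0,0.2],[0,-0.1,2.05,0,0,0,0.2],[0,-0.1,2.05,0,0,0,0.2],[0,-0.1,2.05,0,0,0,0.2],[0,-0.1,2.05,0,0,0,0.33],[0,-0.1,2.05,0,0,0,0.4],[0,-0.1,2.05,0,0,0,0.5],[0,-0.1,2.05,0,0,0,0.5],[0,-0.1,1.5,0,0,0,0.5],[0,-0.1,0,0,0,0,0.5],[0,-0.1,-2,0,0,0,0.5],[0,-0.1,-4.5,0,0,0,0.5],[0,-0.1,-7,0,0,0,0.5],[0,-0.1,-9,0,0,0,0.5],[0,-0.1,-9,0,0,0,0.5]]

```text
clock: 13.65
tool_pos: [0.4883, 0.1113, 0.1143]
orientation: [-179.6, 0.1, -84.9]
force: [0.5, -0.0, 0.1]
opening: 0.0436
gripper_force: 0.0
```

```bash
python3 plan.py "[0.4855,0.11,0.11,-85]" "[[0.637,-0.075,0.11,-85]]"
```

```text
[0.637, -0.075, 0.11, -85] ([19.75, -13.48, -0.0], [0, 0, 0])
```

Call:
play_rows:
  commands:
    - [[2.5,-1.7,0,0,0,0,0.55],[5.5,-3.75,0,0,0,0,0.55],[8.5,-5.8,0,0,0,0,0.55],[11.5,-7.85,0,0,0,0,0.55],[14.5,-9.9,0,0,0,0,0.55],[17.5,-11.9,0,0,0,0,0.55],[19.2,-13.1,0,0,0,0,0.55],[19.75,-13.5,0,0,0,0,0.55],[19.75,-13.5,0,0,0,0,0.55],[19.75,-13.5,0,0,0,0,0.55]]

```text
clock: 14.48
tool_pos: [0.6369, -0.0747, 0.1091]
orientation: [179.9, 0.0, -85.0]
force: [-0.9, 0.4, 1.3]
opening: 0.0484
gripper_force: 0.0
```

```bash
python3 look.py p4 wrist,0,0,512,384,1 
python3 - <<'E'
from fit import *
import pickle
np.seterr(all="ignore")
s=pickle.load(open("p4_wrist.pkl","rb"))
im=s["frame"].astype(float);r,g,b=im[...,0],im[...,1],im[...,2]
for th in(.9,.95,1.0):
    m=((g/r>th)&(r>50)).astype(np.uint8);m=cv2.morphologyEx(m,cv2.MORPH_CLOSE,np.ones((13,13)))>0
    x=fit(s,m,.637,-.205);print("light",x)
print(proj(s,[[.637,-.205,0],[.637,-.205,.074]]))
E
python3 plan.py "[0.637,-0.075,0.11,-85]" "[[0.637,-0.205,-0.009,-85]]"
```

```text
14.48 [ 0.6369 -0.0747  0.1091] 0.0484 0.0
light (array([ 0.6396, -0.2052]), np.float64(0.871))
light (array([ 0.6398, -0.205 ]), np.float64(0.747))
light (array([ 0.6388, -0.2047]), np.float64(0.174))
[[267.29109859  50.48518185]
 [271.11918828  29.87041448]]
[0.637, -0.205, -0.009, -85] ([12.95, 1.13, 11.9], [0, 0, 0])
```

Call:
play_rows:
  commands:
    - [[2.5,0.2,0,0,0,0,0.55],[5.5,0.4,1,0,0,0,0.55],[8.5,0.6,2,0,0,0,0.55],[11.5,0.8,3,0,0,0,0.55],[12.97,0.88,3,0,0,0,0.55],[12.97,0.88,3.5,0,0,0,0.55],[12.97,0.88,5.5,0,0,0,0.55],[12.97,0.88,7.5,0,0,0,0.55],[12.97,0.88,9.5,0,0,0,0.55],[12.97,0.88,11,0,0,0,0.55],[12.97,0.88,11.9,0,0,0,0.55],[12.97,0.88,11.9,0,0,0,0.55],[12.97,0.88,11.9,0,0,0,0.45],[12.97,0.88,11.9,0,0,0,0.35],[12.97,0.88,11.9,0,0,0,0.25],[12.97,0.88,11.9,0,0,0,0.2],[12.97,0.88,11.9,0,0,0,0.2],[12.97,0.88,11.9,0,0,0,0.2]]

```text
clock: 16.03
tool_pos: [0.6409, -0.2048, -0.0082]
orientation: [-179.9, -0.0, -85.0]
force: [-0.3, 1.8, 6.8]
opening: 0.027
gripper_force: 30.0
```

```bash
python3 plan.py "[0.6395,-0.205,-0.009,-85]" "[[0.490,0.0550,0.02,-85]]"; python3 -c "
from plant import get_obs;print(get_obs()['joint_pos'])"
```

```text
[0.49, 0.055, 0.02, -85] ([-27.2, 12.63, -2.9], [0, 0, 0])
[-1.15464669e+00  2.99625573e+01 -1.22052176e+01  1.27875189e-02
 -4.77273735e+01  6.15543699e+00]
```

Call:
play_rows:
  commands:
    - [[0,0,-1,0,0,0,0.2],[0,0,-3,0,0,0,0.2],[0,0,-5.5,0,0,0,0.2],[0,0,-8,0,0,0,0.2],[0,0,-10.5,0,0,0,0.2],[-1.5,0.7,-11.5,0,0,0,0.2],[-4,1.85,-11.5,0,0,0,0.2],[-7.5,3.5,-11.5,0,0,0,0.2],[-11,5.1,-11.5,0,0,0,0.2],[-14.5,6.7,-11.5,0,0,0,0.2],[-18,8.35,-11.5,0,0,0,0.2],[-21.5,10,-11.5,0,0,0,0.2],[-24.5,11.4,-11.5,0,0,0,0.2],[-26.5,12.3,-11.5,0,0,0,0.2],[-27.2,12.63,-10.5,0,0,0,0.2],[-27.2,12.63,-8.5,0,0,0,0.2],[-27.2,12.63,-6,0,0,0,0.2],[-27.2,12.63,-4,0,0,0,0.2],[-27.2,12.63,-2.9,0,0,0,0.2],[-27.2,12.63,-2.9,0,0,0,0.2]]

```text
clock: 17.7
tool_pos: [0.4887, 0.0544, 0.0177]
orientation: [179.8, -0.1, -85.0]
force: [-0.5, -0.9, -0.9]
opening: 0.0274
gripper_force: 30.0
```

Call:
play_rows:
  commands:
    - [[0,0,0,0,0,0,0.2]]

```text
clock: 17.78
tool_pos: [0.4904, 0.0549, 0.0197]
orientation: [179.9, -0.0, -85.0]
force: [0.7, 0.0, -0.0]
opening: 0.0272
gripper_force: 30.0
```

```bash
python3 look.py p5 wrist,190,140,320,310,3
python3 - <<'E'
from fit import *
import pickle
s=pickle.load(open("p5_wrist.pkl","rb"));im=s["frame"].astype(int)
print(proj(s,[[.489,.055,.0285],[.489,.055,.008],[.4906,.0361,.008],[.4902,.041,.0285]]).round(1).tolist())
print("col",[(v,im[v,256].tolist()) for v in range(184,210)])
for v in (207,210): print(v,[(q,im[v,q].tolist()) for q in range(228,284,2)])
E
```

```text
17.78 [0.4904 0.0549 0.0197] 0.0272 29.98798280954361
[[257.8, 221.5], [257.7, 211.6], [257.7, 187.8], [257.9, 202.4]]
col [(184, [198, 165, 122]), (185, [199, 166, 123]), (186, [200, 167, 123]), (187, [199, 166, 122]), (188, [180, 147, 106]), (189, [90, 58, 32]), (190, [101, 68, 40]), (191, [118, 87, 61]), (192, [159, 124, 89]), (193, [171, 137, 95]), (194, [161, 126, 87]), (195, [157, 126, 89]), (196, [148, 115, 78]), (197, [149, 116, 82]), (198, [151, 117, 82]), (199, [158, 123, 84]), (200, [166, 129, 94]), (201, [160, 129, 88]), (202, [132, 131, 90]), (203, [134, 131, 87]), (204, [134, 129, 85]), (205, [134, 128, 85]), (206, [136, 131, 86]), (207, [134, 129, 84]), (208, [135, 130, 86]), (209, [134, 130, 87])]
207 [(228, [255, 245, 192]), (230, [255, 245, 193]), (232, [255, 240, 188]), (234, [143, 92, 63]), (236, [194, 151, 107]), (238, [230, 191, 141]), (240, [161, 123, 88]), (242, [172, 136, 96]), (244, [123, 114, 78]), (246, [121, 114, 77]), (248, [122, 115, 77]), (250, [124, 115, 74]), (252, [130, 124, 84]), (254, [134, 129, 86]), (256, [134, 129, 84]), (258, [139, 132, 88]), 
[... 236 characters left out ...]
80, [150, 102, 71]), (282, [255, 254, 202])]
210 [(228, [255, 244, 193]), (230, [255, 245, 195]), (232, [255, 239, 186]), (234, [140, 88, 61]), (236, [232, 192, 142]), (238, [231, 190, 140]), (240, [145, 121, 87]), (242, [118, 110, 74]), (244, [120, 115, 75]), (246, [122, 113, 77]), (248, [123, 117, 77]), (250, [129, 125, 85]), (252, [129, 125, 84]), (254, [130, 125, 80]), (256, [135, 133, 90]), (258, [136, 132, 86]), (260, [138, 136, 89]), (262, [141, 138, 93]), (264, [144, 143, 94]), (266, [143, 138, 91]), (268, [145, 142, 96]), (270, [147, 146, 98]), (272, [140, 141, 97]), (274, [212, 171, 124]), (276, [219, 180, 133]), (278, [219, 177, 128]), (280, [137, 89, 61]), (282, [255, 239, 186])]
```

Call:
play_rows:
  commands:
    - [[-0.1,0,1,0,0,0,0.2],[-0.1,0,1.6,0,0,0,0.2],[-0.1,0,2.05,0,0,0,0.2],[-0.1,0,2.05,0,0,0,0.2],[-0.1,0,2.05,0,0,0,0.2],[-0.1,0,2.05,0,0,0,0.33],[-0.1,0,2.05,0,0,0,0.4],[-0.1,0,2.05,0,0,0,0.5],[-0.1,0,2.05,0,0,0,0.5],[-0.1,0,1.5,0,0,0,0.5],[-0.1,0,0,0,0,0,0.5],[-0.1,0,-2,0,0,0,0.5],[-0.1,0,-4.5,0,0,0,0.5],[-0.1,0,-7,0,0,0,0.5],[-0.1,0,-9,0,0,0,0.5],[-0.1,0,-9,0,0,0,0.5]]

```text
clock: 19.17
tool_pos: [0.4931, 0.0571, 0.1143]
orientation: [-179.6, 0.1, -84.9]
force: [0.9, 0.9, 0.6]
opening: 0.0436
gripper_force: 0.0
```

```bash
python3 plan.py "[0.490,0.056,0.11,-85]" "[[0.635,0.37,0.11,-85]]"
```

```text
[0.635, 0.37, 0.11, -85] ([-30.02, -17.18, -0.0], [0, 0, 0])
```

Call:
play_rows:
  commands:
    - [[-2,-1.15,0,0,0,0,0.55],[-5,-2.85,0,0,0,0,0.55],[-8,-4.6,0,0,0,0,0.55],[-11,-6.3,0,0,0,0,0.55],[-14,-8,0,0,0,0,0.55],[-17,-9.7,0,0,0,0,0.55],[-20,-11.45,0,0,0,0,0.55],[-23,-13.15,0,0,0,0,0.55],[-26,-14.9,0,0,0,0,0.55],[-28.5,-16.3,0,0,0,0,0.55],[-30,-17.2,0,0,0,0,0.55],[-30,-17.2,0,0,0,0,0.55],[-30,-17.2,0,0,0,0,0.55],[-30,-17.2,0,0,0,0,0.55]]

```text
clock: 20.33
tool_pos: [0.6351, 0.3694, 0.1091]
orientation: [179.9, -0.0, -85.0]
force: [-0.5, -0.3, 0.1]
opening: 0.0481
gripper_force: 0.0
```

```bash
python3 look.py p6 wrist,120,0,400,260,2 
python3 - <<'E'
from fit import *
import pickle
np.seterr(all="ignore")
s=pickle.load(open("p6_wrist.pkl","rb"))
im=s["frame"].astype(float);r,g,b=im[...,0],im[...,1],im[...,2]
for th in(.85,.9,.95):
    m=((g/r>th)).astype(np.uint8);m=cv2.morphologyEx(m,cv2.MORPH_CLOSE,np.ones((9,9)))>0
    print("dark",fit(s,m,.635,.250))
print(proj(s,[[.635,.25,0],[.635,.25,.074]]))
E
```

```text
20.33 [0.6351 0.3694 0.1091] 0.0481 0.0
dark (array([0.6378, 0.2536]), np.float64(0.671))
dark (array([0.6367, 0.2564]), np.float64(0.612))
dark (array([0.6367, 0.2564]), np.float64(0.576))
[[266.55747437  62.94073828]
 [270.07029462  46.80409347]]
```

View pics/p6.png

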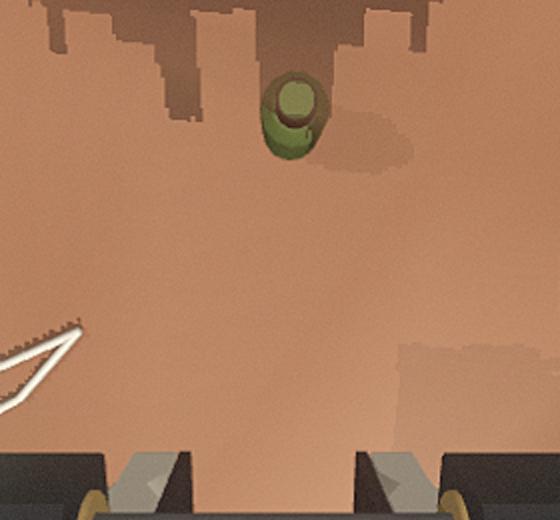

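```bash
python3 - <<'E'
from fit import *
import pickle
s=pickle.load(open("p6_wrist.pkl","rb"))
print(ray(s,[[267.7,49.7]],.074),ray(s,[[266,79.3]],0)-[0,.014])
ys,xs=np.nonzero(sil(s,.637,.252));print(xs.min(),xs.max(),ys.min(),ys.max())
E
python3 plan.py "[0.635,0.37,0.11,-85]" "[[0.637,0.252,-0.008,-85]]";python3 plan.py "[0.637,0.252,-0.008,-85]" "[[0.4995,-0.055,0.021,-85]]"
```

```text
[[0.63653674 0.25204109]] [[0.63412401 0.25080239]]
249 284 35 80
[0.637, 0.252, -0.008, -85] ([11.77, 0.83, 11.8], [0, 0, 0])
[0.4995, -0.055, 0.021, -85] ([29.38, 16.37, -2.9], [0, 0, 0])
```

Call:
play_rows:
  commands:
    - [[2.5,0.2,0,0,0,0,0.55],[5.5,0.4,1,0,0,0,0.55],[8.5,0.6,2,0,0,0,0.55],[11,0.8,3,0,0,0,0.55],[11.77,0.83,3,0,0,0,0.55],[11.77,0.83,3.5,0,0,0,0.55],[11.77,0.83,5.5,0,0,0,0.55],[11.77,0.83,7.5,0,0,0,0.55],[11.77,0.83,9.5,0,0,0,0.55],[11.77,0.83,11,0,0,0,0.55],[11.77,0.83,11.8,0,0,0,0.55],[11.77,0.83,11.8,0,0,0,0.55],[11.77,0.83,11.8,0,0,0,0.45],[11.77,0.83,11.8,0,0,0,0.35],[11.77,0.83,11.8,0,0,0,0.25],[11.77,0.83,11.8,0,0,0,0.2],[11.77,0.83,11.8,0,0,0,0.2],[11.77,0.83,11.8,0,0,0,0.2]]

```text
clock: 21.88
tool_pos: [0.6382, 0.2525, -0.0073]
orientation: [-179.9, 0.0, -85.0]
force: [-0.1, 0.5, 5.4]
opening: 0.0271
gripper_force: 29.9
```

Call:
play_rows:
  commands:
    - [[0,0,-1,0,0,0,0.2],[0,0,-3,0,0,0,0.2],[0,0,-5.5,0,0,0,0.2],[0,0,-8,0,0,0,0.2],[0,0,-10.5,0,0,0,0.2],[1.5,0.85,-11.5,0,0,0,0.2],[4,2.2,-11.5,0,0,0,0.2],[7,3.9,-11.5,0,0,0,0.2],[10,5.6,-11.5,0,0,0,0.2],[13,7.2,-11.5,0,0,0,0.2],[16,8.9,-11.5,0,0,0,0.2],[19,10.6,-11.5,0,0,0,0.2],[22,12.3,-11.5,0,0,0,0.2],[25,13.9,-11.5,0,0,0,0.2],[27.5,15.3,-11.5,0,0,0,0.2],[29,16.2,-11.5,0,0,0,0.2],[29.38,16.37,-11.5,0,0,0,0.2],[29.38,16.37,-11.5,0,0,0,0.2]]

```text
clock: 23.38
tool_pos: [0.4998, -0.0558, 0.1072]
orientation: [-180.0, 0.0, -85.1]
force: [-0.1, 0.7, -0.5]
opening: 0.0274
gripper_force: 29.9
```

Call:
play_rows:
  commands:
    - [[0,0,1.5,0,0,0,0.2],[0,0,3.5,0,0,0,0.2],[0,0,5.5,0,0,0,0.2],[0,0,7.5,0,0,0,0.2],[0,0,8.6,0,0,0,0.2],[0,0,8.6,0,0,0,0.2],[0,0,8.6,0,0,0,0.2]]

```text
clock: 23.97
tool_pos: [0.5004, -0.0542, 0.0204]
orientation: [179.9, -0.0, -84.9]
force: [0.7, 0.1, 0.3]
opening: 0.0273
gripper_force: 29.9
```

```bash
python3 look.py p7 wrist,190,140,320,310,3
python3 - <<'E'
from fit import *
import pickle
s=pickle.load(open("p7_wrist.pkl","rb"));im=s["frame"].astype(int)
print(proj(s,[[.499,-.055,.0285],[.499,-.055,.008],[.5006,-.0739,.008],[.5002,-.069,.0285]]).round(1).tolist())
print("col",[(v,im[v,257].tolist()) for v in range(184,210)])
for v in (207,210): print(v,[(q,im[v,q].tolist()) for q in range(228,284,2)])
E
```

```text
23.97 [ 0.5004 -0.0542  0.0204] 0.0273 29.872751533985138
[[258.1, 220.1], [257.9, 210.4], [258.0, 186.6], [258.1, 201.0]]
col [(184, [195, 163, 120]), (185, [193, 159, 117]), (186, [201, 170, 125]), (187, [195, 161, 117]), (188, [96, 59, 35]), (189, [102, 66, 44]), (190, [113, 77, 52]), (191, [148, 114, 78]), (192, [176, 140, 100]), (193, [167, 133, 93]), (194, [159, 126, 88]), (195, [156, 121, 86]), (196, [153, 120, 85]), (197, [148, 114, 81]), (198, [161, 124, 87]), (199, [167, 133, 95]), (200, [173, 137, 100]), (201, [172, 136, 98]), (202, [148, 122, 84]), (203, [89, 77, 44]), (204, [94, 79, 48]), (205, [94, 78, 43]), (206, [93, 81, 47]), (207, [97, 82, 49]), (208, [95, 81, 48]), (209, [92, 78, 44])]
207 [(228, [255, 251, 202]), (230, [255, 249, 199]), (232, [255, 252, 199]), (234, [187, 135, 95]), (236, [163, 110, 80]), (238, [244, 206, 154]), (240, [212, 172, 123]), (242, [223, 181, 132]), (244, [167, 131, 92]), (246, [82, 66, 40]), (248, [88, 72, 37]), (250, [95, 76, 44]), (252, [92, 77, 43]), (254, [91, 75, 42]), (256, [97, 83, 50]), (258, [94, 77, 47]), (260, [98, 85, 50]), 
[... 173 characters left out ...]
]), (278, [229, 190, 140]), (280, [141, 92, 66]), (282, [229, 188, 139])]
210 [(228, [255, 252, 201]), (230, [255, 249, 199]), (232, [255, 252, 200]), (234, [156, 101, 72]), (236, [181, 132, 91]), (238, [239, 201, 149]), (240, [181, 143, 101]), (242, [115, 92, 62]), (244, [88, 73, 44]), (246, [92, 74, 42]), (248, [93, 76, 47]), (250, [93, 79, 52]), (252, [92, 76, 45]), (254, [91, 78, 47]), (256, [100, 85, 57]), (258, [94, 79, 46]), (260, [95, 83, 50]), (262, [95, 81, 46]), (264, [94, 81, 48]), (266, [95, 85, 49]), (268, [98, 84, 46]), (270, [94, 84, 49]), (272, [93, 84, 47]), (274, [184, 148, 104]), (276, [223, 185, 134]), (278, [234, 195, 145]), (280, [141, 90, 65]), (282, [211, 168, 123])]
```

Call:
play_rows:
  commands:
    - [[0,0,1,0,0,0,0.2],[0,0,1.6,0,0,0,0.2],[0,0,2.05,0,0,0,0.2],[0,0,2.05,0,0,0,0.2],[0,0,2.05,0,0,0,0.2],[0,0,2.05,0,0,0,0.33],[0,0,2.05,0,0,0,0.4],[0,0,2.05,0,0,0,0.5],[0,0,2.05,0,0,0,0.5],[0,0,1.5,0,0,0,0.5],[0,0,0,0,0,0,0.5],[0,0,-2,0,0,0,0.5],[0,0,-4.5,0,0,0,0.5],[0,0,-7,0,0,0,0.5],[0,0,-10,0,0,0,0.5],[0,0,-13,0,0,0,0.5],[0,0,-15,0,0,0,0.5]]

```text
clock: 25.43
tool_pos: [0.501, -0.0549, 0.1741]
orientation: [-179.8, -0.0, -85.0]
force: [0.4, 0.4, -0.4]
opening: 0.0436
gripper_force: 0.0
```

```bash
python3 plan.py "[0.4995,-0.055,0.171,-85]" "[[0.50,0.23,0.20,-85]]"
```

```text
[0.5, 0.23, 0.2, -85] ([-28.39, -2.53, -2.9], [0, 0, 0])
```

Call:
play_rows:
  commands:
    - [[-2,-0.2,-1,0,0,0,0.5],[-5,-0.4,-2.9,0,0,0,0.5],[-8,-0.7,-2.9,0,0,0,0.5],[-11,-1,-2.9,0,0,0,0.5],[-14,-1.25,-2.9,0,0,0,0.5],[-17,-1.5,-2.9,0,0,0,0.5],[-20,-1.8,-2.9,0,0,0,0.5],[-23,-2,-2.9,0,0,0,0.5],[-26,-2.3,-2.9,0,0,0,0.5],[-28,-2.5,-2.9,0,0,0,0.5],[-28.4,-2.5,-2.9,0,0,0,0.5],[-28.4,-2.5,-2.9,0,0,0,0.5],[-28.4,-2.5,-2.9,0,0,0,0.5]]

```text
clock: 26.52
tool_pos: [0.5, 0.2299, 0.1996]
orientation: [180.0, -0.0, -85.0]
force: [-0.2, -0.1, 0.7]
opening: 0.0436
gripper_force: 0.0
```

```bash
python3 look.py p8 wrist,190,0,320,240,2 side,170,130,300,250,4
python3 - <<'E'
from fit import *
import pickle
w=pickle.load(open("p8_wrist.pkl","rb"))
for y in(.11,.055,0,-.055,-.11): print(proj(w,[[.494-.0859*y,y,.008],[.494-.0859*y,y,.082]]).round(0).tolist())
E
```

```text
26.52 [0.5    0.2299 0.1996] 0.0436 0.0
[[277.0, 74.0], [282.0, 65.0]]
[[278.0, 24.0], [283.0, 1.0]]
[[279.0, -31.0], [285.0, -71.0]]
[[280.0, -93.0], [287.0, -155.0]]
[[282.0, -163.0], [290.0, -254.0]]
```

View pics/p8.png

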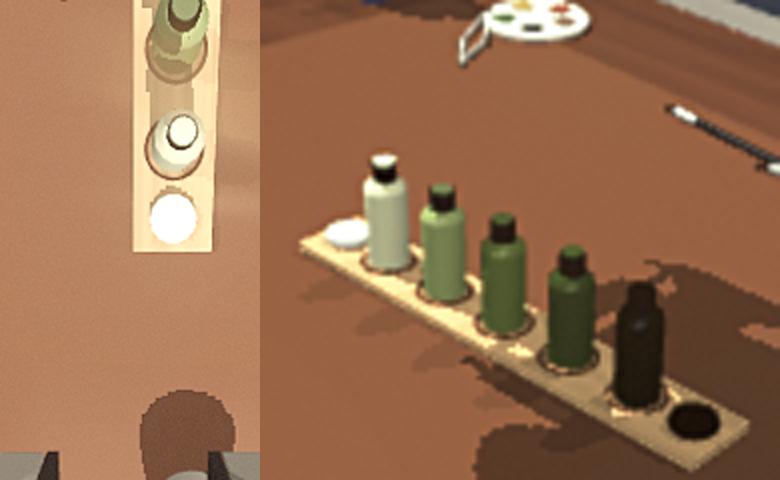

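```bash
python3 -c "
from plant import close_job;print(close_job())"
```

```text
the job is handed in; nothing more can be done
None
```

The job is handed in: all five bottles stand upright on their pads, in order from darkest by the black disc to lightest by the white disc. They look centred to about 2 mm in the last picture. The middle bottle was left where it stood, the tank and cup were never touched, and everything was let go at about 26.5 s. One of the pictures I viewed was about 1270 px wide, over the 800 x 600 limit.

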